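# Set a cast brass panel out over the end of the filing ledge

## Robot

A 7-joint arm with a two-finger parallel gripper is mounted at the origin on the work surface. World frame = base frame: x ahead of the robot, y to its left, z up, the work surface at z = 0. Lengths are in m, angles in rad, forces in N, time in s.
With the tool pointing down it reaches from about 0.4 to 0.85 m from the base axis. Payload 4.5 kg.
Tool frame: the origin (TCP) lies midway between the tips of the shut fingers; the grasp point (between the pads) lies 19 mm behind it; z points along the fingers, y is the direction in which the jaws open and shut (so a half turn about z gives the same grasp; the last joint's range is limited). The gripper opens to 88 mm and grips with 3 to 60 N. Pads are 18 mm wide; open, the fingers measure 123 mm over their backs; the gripper's body (75 mm by 187 mm) begins 45 mm behind the grasp point.
Start: joints at [1.189, 0.689, -0.195, 1.565, 0.157, 0.902, -0.215], TCP at [0.252, -0.572, 0.239] pointing down, gripper open.
Joint ranges: [-3.01, 3.01], [-0.46, 2.08], [-1.47, 1.51], [0.13, 2.56], [-1, 4.14], [0.04, 2.09], [-2.66, 2.66]. Speed limits (rad/s): [2.57, 2.57, 3.14, 3.14, 3.14, 3.14, 3.14].

## Interface

Orientations are given as a unit quaternion [x, y, z, w].
In Python, from plant import r gives the robot as it stands. The module is installed in compiled form; this text tells all that it offers.
- The arm moves only by the shell command python3 -m jog 'ROWS' [FORCE]. ROWS is JSON, a list of rows, each an object with "translation": the shift along the tool's x, y, z in units of 40 mm (1.0 is 40 mm), a list of three; "twist": the turn about the tool's z in units of 6 degrees (1.0 is 6 degrees); "claw": the opening in per cent of the stroke, from 0 (shut) to 100 (fully open). A call has 1 to 20 rows; each row shifts and turns the commanded pose from where the row before left it, along the tool's axes as they then stand; what a row does not reach is not made up. A row lasts 1/12 s, in which the tool goes at most 41.7 mm and 7.16 degrees, less where a joint would pass 70% of its speed; a pose out of reach is approached as far as the arm can. A call is refused whole if a number of a shift passes 1 or a number of a turn 1, either way. A call with a gripper value outside its range is refused whole. The fingers move at their own pace and stop on an object; FORCE is the grip in N (left out, the last holds). Time passes only in rows, so rows that do not move let the fingers close. It gives the time, the measured TCP pose, the force and the opening at its end, in the units of the state.
- r.get_state(): the state, without advancing time (a new reading comes with each control period).
- r.snapshot(name): name is "side" or "top" or "wrist"; returns a dict with "img" (480x640x3 uint8, red, green, blue), "fx", "fy", "cx", "cy" (pixels), "origin" and "rotation" of the camera in the world; the wrist camera has in their place "T_tool_cam" (4x4, takes a point from camera to tool coordinates, whose origin is the TCP and whose axes are the flange's). Camera axes: x right, y up, looking along -z (the intrinsics and any distortion apply to the point x, -y, -z); pixel columns grow to the right and rows downward; lengths in m; the calibration is good to about 2 mm. A picture is of the moment at which its call begins: read the wrist's pose just before it. There is no depth.
- r.finish_job(): hands the job in, once; it reports no verdict.
Trained networks look in the newest picture that a camera, given by its name, has taken for a name from the list of things; names that differ only in an ending like _2 or _b are one class to them, and where a whole thing is asked for, a point or a joint stands for the part that bears it (a point fixed in the world has none). Each returns a list of dicts, best first, with "confidence" (0 to 1); they miss things now and then, are a little off and sometimes report something else, mostly with a low value. They report only what shows in the picture. A call takes as long as a camera call. They do not tell look-alikes from the thing itself.
- r.spot_in(label, camera): "rect" ([left, top, right, bottom] in pixels, round what is visible of it).
- r.spot_point(label, camera): "location" ([row, column] in pixels: a listed point, or the origin of a listed thing).
The state is a dict: "clock": time; "q": joint angles; "qd": joint speeds; "joint_torque": joint torques, N m; "tool_pos": TCP position; "eef_rot": TCP orientation; "contact_force": force on the tool from outside, world axes, zero at the start; "moment": the same for the moment, N m; "opening": opening from 0.0 (shut) to 1.0 (fully open).
Only numpy, scipy, OpenCV 4.12 (cv2) and the standard library are available. Lean on these libraries where they do the work, as an engineer would, in place of code of your own. Each camera call takes 0.05 s, during which the arm holds its last target. There are 200 camera calls.

## Task

Get the brass panel ready for filing its end: with your fingertips, push it along the raised wooden ledge so that it finally lies flat along the ledge's back fence and sticks out about 40 mm past the ledge's open end, over the filings tray. Only push it, do not pick it up or let it fall off, and leave the tools and other things around it where they are.

Things in the scene. Friction and masses are not known exactly. Their poses are not given: they have to be found in the camera images.
- panel: Loose cast brass panel, a flat plate 100 (own x) x 150 (own y) x 5 mm, with a chased flower and border (about 1 mm proud), about 0.6 kg; pushing it over the wood takes some 2 to 6 N. Origin: centre of its underside; z up. It starts flat on the ledge, askew and off the fence, long side roughly along the ledge.
- ledge: Fixed wooden filing ledge: a plank 220 (own x) x 420 mm (own y), its flat top 45 mm above the table. Origin: on the table under its centre; own x points away from the robot to the fence, own y along the ledge to its open end. The fence, a strip 25 mm wide, stands 27 mm above the top along the whole far side, its front face at own x = +85 mm. Near side x = -110 mm, ends y = +210 and -210 mm.
- ledge_corner (a point): The point on the ledge's top where the fence's front face meets the open end, which has a steel wear strip (own x = +85, y = +210, z = 45 mm of the ledge); axes as the ledge's. The panel shall stick out beyond it in +y.
- tray: Fixed shallow sheet-metal filings tray, 170 x 140 x 20 mm, standing on the table past the ledge's open end, lower than the ledge. Origin: centre of its underside.
- tin: Bystander: small round aluminium wax tin, 54 mm across, 35 mm high, on the ledge near the fence at the end opposite to the open one. Origin: centre of its underside.
- brush: Bystander: wooden bench brush, 170 x 22 x 24 mm, lying in the filings tray. Origin: centre of its underside.
- file: Bystander: hand file with a wooden handle, 285 mm long, 31 mm high at the handle, lying on the table in front of the ledge. Origin: under its middle, on the table.
- punch_a: Bystander: steel chasing punch, 125 x 8 x 8 mm, lying across the near half of the ledge at the end opposite to the open one. Origin: centre of its underside.
- punch_b: Bystander: steel chasing punch, 110 x 9 x 9 mm, lying beside the other, nearer to the ledge's end. Origin: centre of its underside.
- dome_block: Bystander: dimpled steel doming block, a 55 mm cube, on the table just past the end of the ledge opposite to the open one. Origin: centre of its underside.
There are look-alikes about, which are no part of the job. There is more than one size of the panel; the job needs the smaller.

How it is judged:
By the outcome, as a careful person would: the job done as asked, in the order asked, and still so for the second after the job is handed in, with the robot touching nothing.
It also fails if it takes over 51 s, if anything falls off the work surface, if the arm or the gripper's body presses on something with over 40 N, if the wrist force passes 120 N, or if a joint passes its speed limit or range.

## Working session

There is one attempt and no reset: what is moved stays moved. The work goes in short steps, Python scripts to look and compute and a shell command to move; the robot and the scene stay as the last step left them, time stands still between calls to the robot, and variables do not carry over. Pictures are saved under pics/ and viewed, about 8 in all and at most 12, crops included, and the job is handed in when it is done.

```bash
mkdir -p pics; cat > h.py <<'E'
import numpy as np, cv2
from plant import r
def snap(cam,fn=None):
    s=r.snapshot(cam)
    if fn: cv2.imwrite('pics/'+fn,s['img'][:,:,::-1])
    return s
def ray(s,row,col):
    d=np.array([(col-s['cx'])/s['fx'],-(row-s['cy'])/s['fy'],-1.])
    return np.array(s['origin']),np.array(s['rotation'])@d
def at(s,row,col,z):
    o,d=ray(s,row,col); return o+d*(z-o[2])/d[2]
def proj(s,p):
    c=np.array(s['rotation']).T@(np.array(p)-np.array(s['origin']))
    return [s['cx']+s['fx']*c[0]/-c[2], s['cy']+s['fy']*-c[1]/-c[2]]
E
python3 - <<'E'
from h import *
for c in('top','side'):
    s=snap(c,c+'1.png'); print(c,{k:np.round(v,4).tolist() for k,v in s.items() if k!='img'})
    for l,z in(('panel',.045),('ledge',0),('ledge_corner',.045),('tray',0),('tin',.045),('file',0),('punch_a',.045),('dome_block',0)):
        for d in r.spot_point(l,c)[:3]: print(l,round(d['confidence'],2),np.round(d['location']),at(s,*d['location'],z).round(3))
print(r.get_state()['eef_rot'],r.get_state()['tool_pos'],r.get_state()['clock'])
E
```

```text
top {'fx': 446.1655, 'fy': 446.1655, 'cx': 317.7742, 'cy': 245.2259, 'origin': [0.3429, 0.0153, 0.8942], 'rotation': [0.0505, -0.0554, -0.6962, 0.7139]}Traceback (most recent call last):
  File "<stdin>", line 5, in <module>
  File "h.py", line 11, in at
    o,d=ray(s,row,col); return o+d*(z-o[2])/d[2]
        ~~~^^^^^^^^^^^
  File "h.py", line 9, in ray
    return np.array(s['origin']),np.array(s['rotation'])@d
                                 ~~~~~~~~~~~~~~~~~~~~~~~^~
ValueError: matmul: Input operand 1 has a mismatch in its core dimension 0, with gufunc signature (n?,k),(k,m?)->(n?,m?) (size 3 is different from 4)
```

View pics/top1.png

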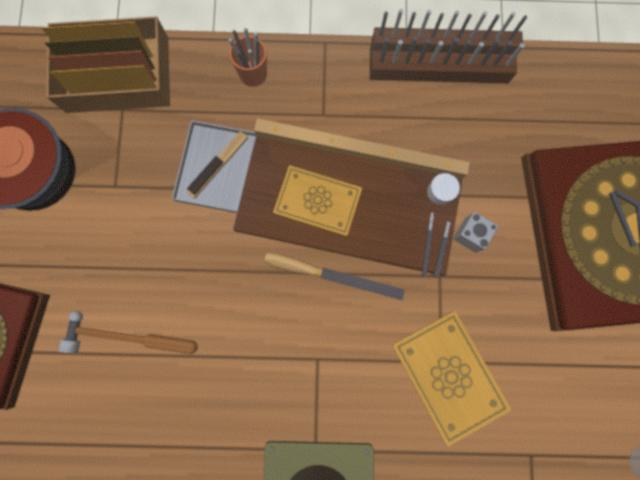

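The top view shows the ledge at centre, with its open end on the left and the fence on its far side. The small panel is centred near (318,200). The tin is at (444,188) and the larger look-alike panel is on the table at (452,377). The rotation is a quaternion, so I'll fix the helper and then segment the panel.

```bash
python3 - <<'E'
t=open('h.py').read().replace("np.array(s['rotation'])","R.from_quat(s['rotation']).as_matrix()")
t="from scipy.spatial.transform import Rotation as R\n"+t+'''
def panel(s,box=None,z=.05):
    h=cv2.cvtColor(s['img'],cv2.COLOR_RGB2HSV)
    m=((h[...,0]>18)&(h[...,0]<30)&(h[...,1]>120)&(h[...,2]>140)).astype(np.uint8)
    if box: b=np.zeros_like(m); b[box[1]:box[3],box[0]:box[2]]=1; m*=b
    m=cv2.morphologyEx(cv2.morphologyEx(m,5-2+0,np.ones((9,9))),2,np.ones((5,5)))
    c=max(cv2.findContours(m,0,1)[0],key=cv2.contourArea)[:,0,:]
    P=np.array([at(s,v,u,z)[:2] for u,v in c])
    return cv2.minAreaRect((P*1000).astype(np.float32)), cv2.minAreaRect(c.astype(np.float32))
'''
open('h.py','w').write(t)
E
python3 - <<'E'
from h import *
for c in('top','side'):
    s=snap(c,c+'1.png'); print(c,{k:np.round(v,4).tolist() for k,v in s.items() if k!='img'})
    for l,z in(('panel',.045),('ledge',0),('ledge_corner',.045),('tray',0),('tin',.045),('file',0),('punch_a',.045),('dome_block',0)):
        for d in r.spot_point(l,c)[:3]: print(l,round(d['confidence'],2),np.round(d['location']),at(s,*d['location'],z).round(3))
    if c=='top':
        print(panel(s,(265,155,372,245)))
        for n,u,v,z in(('fence top far open',258,120,.072),('fence top front open',255,132,.072),('fence front bottom-right',467,172,.072),('near open',234,230,.045),('near closed',447,275,.045)): print(n,at(s,v,u,z).round(3))
print(r.get_state()['eef_rot'],r.get_state()['tool_pos'],r.get_state()['clock'])
E
```

```text
top {'fx': 446.1655, 'fy': 446.1655, 'cx': 317.7742, 'cy': 245.2259, 'origin': [0.3429, 0.0153, 0.8942], 'rotation': [0.0505, -0.0554, -0.6962, 0.7139]}
panel 0.61 [376. 448.] [ 0.234 -0.235  0.045]
panel 0.6 [202. 315.] [0.556 0.018 0.045]
ledge 0.85 [202. 350.] [ 0.57  -0.053  0.   ]
ledge_corner 0.57 [135. 255.] [0.691 0.141 0.045]
ledge_corner 0.49 [234. 468.] [ 0.5   -0.281  0.045]
tray 0.69 [165. 216.] [0.64  0.225 0.   ]
tray 0.55 [136. 257.] [0.707 0.144 0.   ]
tin 0.8 [190. 441.] [ 0.586 -0.228  0.045]
file 0.98 [275. 338.] [ 0.419 -0.031  0.   ]
punch_a 0.62 [244. 426.] [ 0.479 -0.198  0.045]
punch_a 0.5 [248. 441.] [ 0.472 -0.227  0.045]
dome_block 0.62 [233. 469.] [ 0.51  -0.296  0.   ]
(((559.6177978515625, 14.191612243652344), (148.94725036621094, 99.17925262451172), 74.20803833007812), ((317.2863464355469, 200.13063049316406), (76.49231719970703, 49.747039794921875), 16.927513122558594))
fence top far open [0.71  0.133 0.072]
fence top front open [0.686 0.138 0.072]
fence front bottom-right [ 0.616 -0.271  0.072]
near open [0.497 0.173 0.045]
near closed [ 0.42  -0.237  0.045]
side {'fx': 478.1346, 'fy': 478.1346, 'cx': 323.0905, 'cy': 239.8557, 'origin': [-0.002, 0.6944, 0.6201], 'rotation': [-0.1323, 0.4393, 0.8534, -0.2475]}
panel 0.7 [224. 274.] [0.561 0.02  0.045]
panel 0.69 [228. 462.] [ 0.209 -0.182  0.045]
ledge 0.66 [186. 366.] [ 0.508 -0.305  0.   ]
ledge 0.55 [227. 291.] [ 0.565 -0.043  0.   ]
ledge_corner 0.9 [234. 192.] [0.687 0.144 0.045]
tray 0.6 [281. 184.] [0.632 0.229 0.   ]
tin 0.91 [174. 322.] [ 0.597 -0.231  0.045]
file 0.98 [253. 343.] [ 0.411 -0.021  0.   ]
punch_a 0.7 [186. 365.] [ 0.475 -0.235  0.045]
punch_a 0.47 [191. 354.] [ 0.485 -0.197  0.045]
dome_block 0.58 [187. 364.] [ 0.511 -0.299  0.   ]
[9.78467999e-01 2.06398578e-01 1.54702939e-05 5.08069509e-05] [ 0.25247016 -0.57176127  0.23877182] 1.0
```

View pics/side1.png

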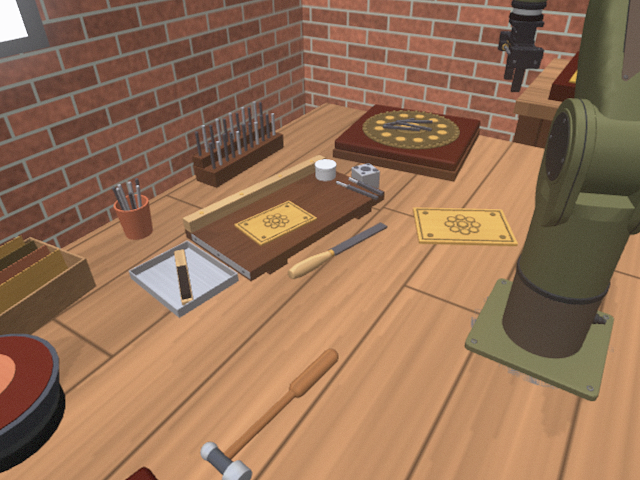

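The side view agrees with the top view. Ledge yaw is about -10.2° and the corner is near (0.688, 0.142). The panel centre is (0.560, 0.014) with its long axis about 5.6° off the ledge. Its measured size is 149x99, so it is the right panel. First I'll push it along the ledge with half-open fingers on its rear end, then press it square to the fence.

```bash
cat >> h.py <<'E'
C=np.array([.688,.142]); Y=np.radians(-10.2)
ex=np.array([np.cos(Y),np.sin(Y)]); ey=np.array([-np.sin(Y),np.cos(Y)])
def led(p): d=np.array(p)[:2]-C; return np.round([d@ex*1000,d@ey*1000],1)
def go(lx,ly,z,ax):   # ledge mm rel corner; ax: heading of tool x rel. to ledge x, deg
    s=r.get_state(); M=R.from_quat(s['eef_rot']).as_matrix(); p=np.array(s['tool_pos'])
    t=np.r_[C+ex*lx/1000+ey*ly/1000,z]
    h=np.degrees(np.arctan2(M[1,0],M[0,0])-Y)
    print('t',round(s['clock'],2),'led',led(p),'z',round(p[2],4),'head',round(h,2),'F',np.round(s['contact_force'],1),'open',round(s['opening'],2))
    print('units',np.round(M.T@(t-p)/.04,2),'twist',round(-((ax-h+180)%360-180)/6,2))
E
python3 -m jog '[{"translation":[0.6,-0.42,0],"twist":0,"claw":50},{"translation":[0.6,-0.42,0],"twist":0,"claw":50},{"translation":[0.6,-0.42,0],"twist":0,"claw":50},{"translation":[0.6,-0.42,0],"twist":0,"claw":50},{"translation":[0.6,-0.42,0],"twist":0,"claw":50},{"translation":[0.6,-0.42,0],"twist":0,"claw":50},{"translation":[0.6,-0.42,0],"twist":0,"claw":50},{"translation":[0.6,-0.42,0],"twist":0,"claw":50},{"translation":[0.6,-0.42,0],"twist":0,"claw":50},{"translation":[0.6,-0.42,0],"twist":0,"claw":50},{"translation":[0.6,-0.42,0],"twist":0,"claw":50},{"translation":[0.6,-0.42,0],"twist":0,"claw":50},{"translation":[0.6,-0.42,0],"twist":0,"claw":50},{"translation":[0.6,-0.42,0],"twist":0,"claw":50},{"translation":[0.6,-0.42,0],"twist":0,"claw":50},{"translation":[0.6,-0.42,0],"twist":0,"claw":50},{"translation":[0.6,-0.42,0],"twist":0,"claw":50},{"translation":[0.6,-0.42,0],"twist":0,"claw":50}]'
python3 -m jog '[{"translation":[0,0,0],"twist":-1,"claw":50},{"translation":[0,0,0],"twist":-1,"claw":50},{"translation":[0,0,0],"twist":-1,"claw":50},{"translation":[0,0,0],"twist":-1,"claw":50},{"translation":[0,0,0],"twist":-1,"claw":50},{"translation":[0,0,0],"twist":-1,"claw":50},{"translation":[0,0,0],"twist":-1,"claw":50},{"translation":[0,0,0],"twist":-1,"claw":50},{"translation":[0,0,0],"twist":-1,"claw":50},{"translation":[0,0,0],"twist":0,"claw":50},{"translation":[0,0,0],"twist":0,"claw":50}]'
python3 -c "
from h import *
go(-103,-262,.1,90)"
```

```text
clock: 2.5
tool_pos: [0.5262, -0.1193, 0.2389]
eef_rot: [0.978, 0.206, 0.0, 0.0]
contact_force: [0.2, 0.4, 0.5]
opening: 0.502
clock: 3.42
tool_pos: [0.5255, -0.1208, 0.2388]
eef_rot: [0.779, 0.627, 0.0, -0.0]
contact_force: [0.3, -0.2, -0.2]
opening: 0.501
t 3.42 led [-113.4 -287.4] z 0.2388 head 87.84 F [ 0.3 -0.2 -0.2] open 0.5
units [0.64 0.23 3.47] twist -0.36
```

```bash
python3 -m jog '[{"translation":[0.32,0.11,0.5],"twist":-0.36,"claw":50},{"translation":[0.32,0.11,0.5],"twist":0,"claw":50},{"translation":[0,0,0],"twist":0,"claw":50},{"translation":[0,0,0],"twist":0,"claw":50}]'
python3 - <<'E'
from h import *
st=r.get_state(); s=snap('wrist','w1.png'); T=np.array(s['T_tool_cam'])
M=R.from_quat(st['eef_rot']).as_matrix()
s['origin']=np.array(st['tool_pos'])+M@T[:3,3]; s['rotation']=R.from_matrix(M@T[:3,:3]).as_quat()
print(s['origin'],s['fx'],s['cx'],[k for k in s])
w,i=panel(s); print(w,i,led(np.array(w[0])/1000))
go(-103,-262,.047,90)
E
```

```text
clock: 3.75
tool_pos: [0.5386, -0.0967, 0.1983]
eef_rot: [0.766, 0.643, -0.001, -0.001]
contact_force: [-0.0, -0.5, 0.5]
opening: 0.498
[ 0.55025374 -0.0322166   0.34418815] 339.6401403700092 316.70114015499354 ['img', 'fx', 'fy', 'cx', 'cy', 'T_tool_cam', 'origin', 'rotation']
((560.8196411132812, 9.225418090820312), (141.28628540039062, 99.29559326171875), 73.812255859375) ((325.4669494628906, 90.02919006347656), (131.93008422851562, 188.63194274902344), 3.5763344764709473) [-101.7 -153.2]
t 3.8 led [-104.3 -262.2] z 0.199 head 90.12 F [ 0.2 -0.2 -0.1] open 0.5
units [0.01 0.03 3.8 ] twist 0.02
```

View pics/w1.png

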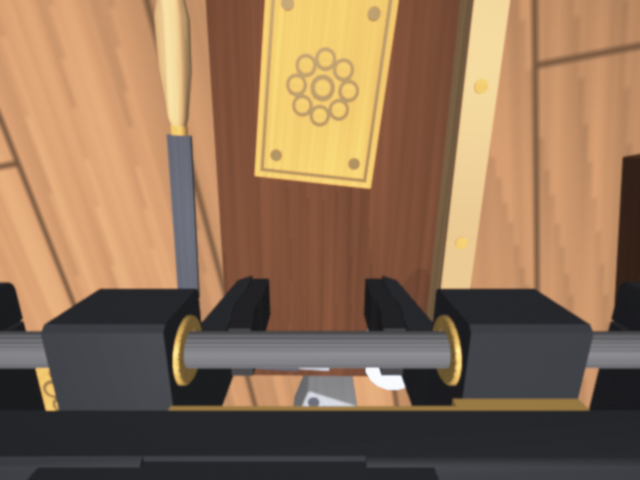

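The wrist view shows the panel ahead of the fingers, with its rear edge at about (255,177) to (371,188). The tin and doming block are behind the fingers and the path is free. Descending and starting the push.

```bash
python3 -m jog '[{"translation":[0,0,0.6],"twist":0,"claw":50},{"translation":[0,0,0.6],"twist":0,"claw":50},{"translation":[0,0,0.6],"twist":0,"claw":50},{"translation":[0,0,0.6],"twist":0,"claw":50},{"translation":[0,0,0.5],"twist":0,"claw":50},{"translation":[0,0,0.4],"twist":0,"claw":50},{"translation":[0,0,0.25],"twist":0,"claw":50},{"translation":[0,0,0.15],"twist":0,"claw":50},{"translation":[0,0,0],"twist":0,"claw":50},{"translation":[0,0,0],"twist":0,"claw":50}]'
python3 -c "
from h import *
go(-103,-119,.047,90)"
```

```text
clock: 4.63
tool_pos: [0.5396, -0.0976, 0.0515]
eef_rot: [0.766, 0.642, 0.0, 0.001]
contact_force: [-0.2, -0.6, -0.9]
opening: 0.497
t 4.63 led [-103.6 -262.1] z 0.0515 head 90.15 F [-0.2 -0.6 -0.9] open 0.5
units [3.58 0.02 0.11] twist 0.02
```

```bash
python3 -m jog '[{"translation":[0,0,0.1],"twist":0,"claw":50},{"translation":[0.1,0,0],"twist":0,"claw":50},{"translation":[0.1,0,0],"twist":0,"claw":50},{"translation":[0.1,0,0],"twist":0,"claw":50},{"translation":[0.1,0,0],"twist":0,"claw":50},{"translation":[0.1,0,0],"twist":0,"claw":50},{"translation":[0.1,0,0],"twist":0,"claw":50},{"translation":[0.1,0,0],"twist":0,"claw":50},{"translation":[0.1,0,0],"twist":0,"claw":50},{"translation":[0.1,0,0],"twist":0,"claw":50},{"translation":[0.1,0,0],"twist":0,"claw":50},{"translation":[0.1,0,0],"twist":0,"claw":50},{"translation":[0.1,0,0],"twist":0,"claw":50},{"translation":[0.1,0,0],"twist":0,"claw":50},{"translation":[0.1,0,0],"twist":0,"claw":50},{"translation":[0.1,0,0],"twist":0,"claw":50}]'
python3 -c "
from h import *
go(-103,-119,.047,90)
print(panel(snap('top'),(200,130,400,260)),'')"
```

```text
clock: 5.97
tool_pos: [0.5494, -0.04, 0.0468]
eef_rot: [0.767, 0.642, -0.001, 0.001]
contact_force: [-0.7, -5.8, 1.9]
opening: 0.499
t 5.97 led [-104.2 -203.6] z 0.0468 head 90.08 F [-0.7 -5.8  1.9] open 0.5
units [ 2.12  0.03 -0.01] twist 0.01
(((558.9922485351562, 54.161659240722656), (127.71662902832031, 98.09407806396484), 79.85270690917969), ((296.34613037109375, 199.76922607421875), (66.09114074707031, 49.22515106201172), 11.309932708740234))
```

Contact force is 5.8 N and the panel has already squared up to the ledge direction (79.9°). Continuing.

```bash
python3 -m jog '[{"translation":[0.1,0,0],"twist":0,"claw":50},{"translation":[0.1,0,0],"twist":0,"claw":50},{"translation":[0.1,0,0],"twist":0,"claw":50},{"translation":[0.1,0,0],"twist":0,"claw":50},{"translation":[0.1,0,0],"twist":0,"claw":50},{"translation":[0.1,0,0],"twist":0,"claw":50},{"translation":[0.1,0,0],"twist":0,"claw":50},{"translation":[0.1,0,0],"twist":0,"claw":50},{"translation":[0.1,0,0],"twist":0,"claw":50},{"translation":[0.1,0,0],"twist":0,"claw":50},{"translation":[0.1,0,0],"twist":0,"claw":50},{"translation":[0.1,0,0],"twist":0,"claw":50},{"translation":[0.1,0,0],"twist":0,"claw":50},{"translation":[0.1,0,0],"twist":0,"claw":50},{"translation":[0.1,0,0],"twist":0,"claw":50},{"translation":[0.1,0,0],"twist":0,"claw":50},{"translation":[0.1,0,0],"twist":0,"claw":50},{"translation":[0,0,0],"twist":0,"claw":50},{"translation":[0,0,0],"twist":0,"claw":50}]'
python3 -c "
from h import *
go(-103,-119,.047,90)"
python3 -m jog '[{"translation":[-0.4,0,0],"twist":0,"claw":50},{"translation":[-0.4,0,-0.3],"twist":0,"claw":50},{"translation":[-0.4,0,-0.6],"twist":0,"claw":50},{"translation":[-0.4,0,-0.6],"twist":0,"claw":50},{"translation":[-0.4,0,-0.3],"twist":0,"claw":50},{"translation":[0,0,0],"twist":0,"claw":50},{"translation":[0,0,0],"twist":0,"claw":50}]'
python3 - <<'E'
from h import *
s=snap('top','top2.png'); w,i=panel(s,(200,130,400,260)); print(w,i,led(np.array(w[0])/1000))
cv2.imwrite('pics/top2c.png',cv2.resize(s['img'][100:300,160:420,::-1],None,fx=3,fy=3,interpolation=2))
s=snap('side','side2.png')
cv2.imwrite('pics/side2c.png',cv2.resize(s['img'][140:320,120:400,::-1],None,fx=2.8,fy=2.8,interpolation=2))
go(-103,-119,.047,90)
E
```

```text
clock: 7.6
tool_pos: [0.5606, 0.0278, 0.0467]
eef_rot: [0.766, 0.643, -0.001, 0.0]
contact_force: [-2.4, -4.7, 2.7]
opening: 0.499
t 7.6 led [-105.2 -134.9] z 0.0467 head 90.17 F [-2.4 -4.7  2.7] open 0.5
units [ 0.4   0.06 -0.01] twist 0.03
clock: 8.18
tool_pos: [0.548, -0.0493, 0.119]
eef_rot: [0.766, 0.642, 0.001, 0.0]
contact_force: [0.5, 0.9, -0.1]
opening: 0.5
((567.4674682617188, 111.13687133789062), (146.4001922607422, 98.63822937011719), 80.3963623046875) ((267.32147216796875, 194.75576782226562), (75.6603775024414, 49.56404495239258), 10.954063415527344) [-113.2  -51.7]
t 8.28 led [-104.9 -211.6] z 0.1179 head 90.3 F [-0.4  1.1 -0.4] open 0.5
units [2.31 0.06 1.78] twist 0.05
```

View pics/top2c.png

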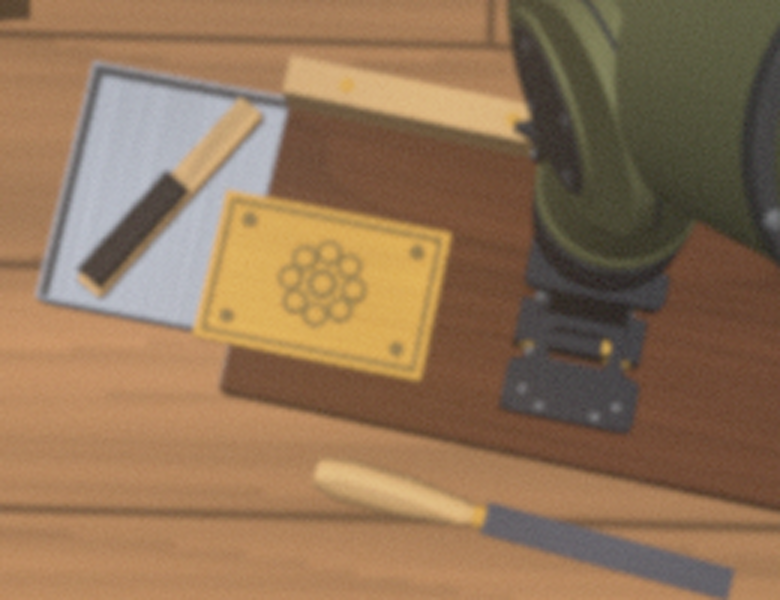

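View pics/side2c.png

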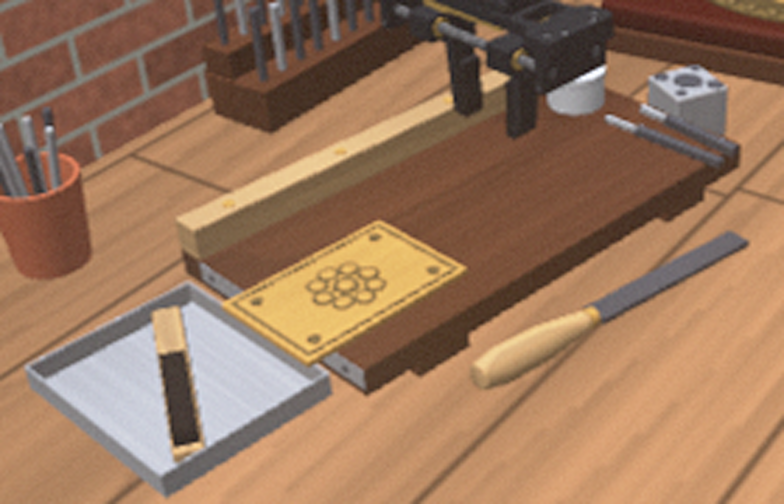

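The panel sticks out about 23 mm, with its centre at ledge x -113, y -51.5. It is square and nothing else has moved. Another 16 mm along the ledge is needed before pushing to the fence.

```bash
python3 -m jog '[{"translation":[0,-0.1,0.6],"twist":0,"claw":50},{"translation":[0,-0.1,0.6],"twist":0,"claw":50},{"translation":[0,0,0.4],"twist":0,"claw":50},{"translation":[0,0,0.17],"twist":0,"claw":50},{"translation":[0.3,0,0],"twist":0,"claw":50},{"translation":[0.4,0,0],"twist":0,"claw":50},{"translation":[0.4,0,0],"twist":0,"claw":50},{"translation":[0.3,0,0],"twist":0,"claw":50},{"translation":[0.2,0,0],"twist":0,"claw":50},{"translation":[0.1,0,0],"twist":0,"claw":50},{"translation":[0.1,0,0],"twist":0,"claw":50},{"translation":[0.1,0,0],"twist":0,"claw":50},{"translation":[0.1,0,0],"twist":0,"claw":50},{"translation":[0.1,0,0],"twist":0,"claw":50},{"translation":[0.1,0,0],"twist":0,"claw":50},{"translation":[0.05,0,0],"twist":0,"claw":50},{"translation":[0,0,0],"twist":0,"claw":50},{"translation":[0,0,0],"twist":0,"claw":50}]'
python3 -c "
from h import *
go(-113,-119,.047,90)"
```

```text
clock: 9.78
tool_pos: [0.5545, 0.0376, 0.0478]
eef_rot: [0.767, 0.642, -0.002, 0.001]
contact_force: [-1.2, -5.3, 1.1]
opening: 0.494
t 9.78 led [-112.9 -126.4] z 0.0478 head 90.06 F [-1.2 -5.3  1.1] open 0.49
units [ 0.18 -0.    0.02] twist 0.01
```

```bash
python3 -m jog '[{"translation":[0.09,0,0],"twist":0,"claw":50},{"translation":[0.09,0,0],"twist":0,"claw":50},{"translation":[0,0,0],"twist":0,"claw":50},{"translation":[0,0,0],"twist":0,"claw":50}]'
python3 -c "
from h import *
go(-113,-119,.047,90)"
python3 -m jog '[{"translation":[-0.3,0,0],"twist":0,"claw":50},{"translation":[-0.3,0,-0.3],"twist":0,"claw":50},{"translation":[0,0,-0.7],"twist":0,"claw":50},{"translation":[0,0,-0.7],"twist":0,"claw":50},{"translation":[0,0,0],"twist":1,"claw":80},{"translation":[0,0,0],"twist":1,"claw":80},{"translation":[0,0,0],"twist":1,"claw":80},{"translation":[0,0,0],"twist":1,"claw":80},{"translation":[0,0,0],"twist":1,"claw":80},{"translation":[0,0,0],"twist":1,"claw":80},{"translation":[0,0,0],"twist":1,"claw":80},{"translation":[0,0,0],"twist":1,"claw":80},{"translation":[0,0,0],"twist":1,"claw":80},{"translation":[0,0,0],"twist":1,"claw":80},{"translation":[0,0,0],"twist":1,"claw":80},{"translation":[0,0,0],"twist":1,"claw":80},{"translation":[0,0,0],"twist":1,"claw":80},{"translation":[0,0,0],"twist":1,"claw":80},{"translation":[0,0,0],"twist":1,"claw":80},{"translation":[0,0,0],"twist":0,"claw":80}]'
python3 -c "
from h import *
go(-190,-42,.119,0)"
```

```text
clock: 10.12
tool_pos: [0.5561, 0.046, 0.0478]
eef_rot: [0.766, 0.642, -0.001, 0.0]
contact_force: [-1.3, -4.5, 0.5]
opening: 0.497
t 10.12 led [-112.8 -117.8] z 0.0478 head 90.12 F [-1.3 -4.5  0.5] open 0.5
units [-0.03 -0.01  0.02] twist 0.02
clock: 11.78
tool_pos: [0.5527, 0.0241, 0.1159]
eef_rot: [0.996, -0.088, 0.001, -0.0]
contact_force: [-0.3, 0.4, 0.6]
opening: 0.801
t 11.78 led [-112.3 -140. ] z 0.1159 head 0.09 F [-0.3  0.4  0.6] open 0.8
units [-1.94 -2.45 -0.08] twist 0.01
```

```bash
python3 -m jog '[{"translation":[-0.48,-0.6,0],"twist":0,"claw":80},{"translation":[-0.48,-0.6,0],"twist":0,"claw":80},{"translation":[-0.48,-0.6,0],"twist":0,"claw":80},{"translation":[-0.48,-0.6,0],"twist":0,"claw":80},{"translation":[0,0,0],"twist":0,"claw":80},{"translation":[0,0,0],"twist":0,"claw":80}]'
python3 - <<'E'
from h import *
s=snap('top'); w,i=panel(s,(200,130,400,260)); print(w,led(np.array(w[0])/1000))
go(-190,-42,.047,0)
s=snap('side','side3.png')
cv2.imwrite('pics/side3c.png',cv2.resize(s['img'][140:320,120:400,::-1],None,fx=2.8,fy=2.8,interpolation=2))
E
```

```text
clock: 12.28
tool_pos: [0.4927, 0.1338, 0.1159]
eef_rot: [0.996, -0.084, -0.0, -0.001]
contact_force: [0.8, -0.5, -0.2]
opening: 0.798
((571.6970825195312, 96.12016296386719), (100.28455352783203, 92.19632720947266), 1.7545037269592285) [-106.3  -65.8]
t 12.33 led [-189.5  -44.4] z 0.116 head 0.39 F [-0.2 -0.7  0.5] open 0.8
units [-0.01 -0.06  1.72] twist 0.06
```

View pics/side3c.png

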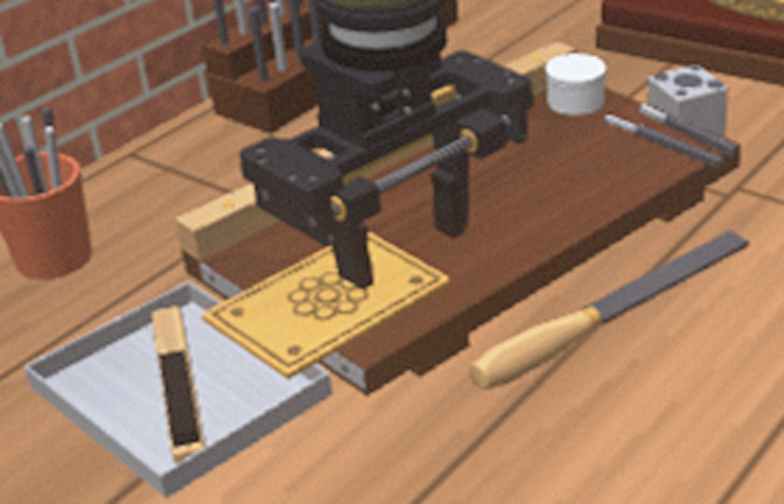

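The side view shows the panel sticking out over the tray, with the gripper still high above the near side. Descending with 17 mm of clearance in front of the panel's near edge.

```bash
python3 -m jog '[{"translation":[0,-0.06,0.6],"twist":0.06,"claw":80},{"translation":[0,0,0.6],"twist":0,"claw":80},{"translation":[0,0,0.35],"twist":0,"claw":80},{"translation":[0,0,0.15],"twist":0,"claw":80},{"translation":[0,0,0],"twist":0,"claw":80},{"translation":[0.1,0,0],"twist":0,"claw":80},{"translation":[0.1,0,0],"twist":0,"claw":80},{"translation":[0.1,0,0],"twist":0,"claw":80},{"translation":[0.1,0,0],"twist":0,"claw":80},{"translation":[0.1,0,0],"twist":0,"claw":80},{"translation":[0.1,0,0],"twist":0,"claw":80},{"translation":[0.1,0,0],"twist":0,"claw":80},{"translation":[0.1,0,0],"twist":0,"claw":80},{"translation":[0.1,0,0],"twist":0,"claw":80},{"translation":[0.1,0,0],"twist":0,"claw":80}]'
python3 - <<'E'
from h import *
go(-109,-42,.047,0)
s=snap('side','side4.png')
cv2.imwrite('pics/side4c.png',cv2.resize(s['img'][140:320,120:400,::-1],None,fx=2.8,fy=2.8,interpolation=2))
E
```

```text
clock: 13.63
tool_pos: [0.5272, 0.1274, 0.0479]
eef_rot: [0.996, -0.089, -0.006, 0.0]
contact_force: [-10.8, 2.3, 9.4]
opening: 0.803
t 13.63 led [-155.7  -42.8] z 0.0479 head -0.06 F [-10.8   2.3   9.4] open 0.8
units [ 1.17 -0.02  0.01] twist -0.01
```

View pics/side4c.png

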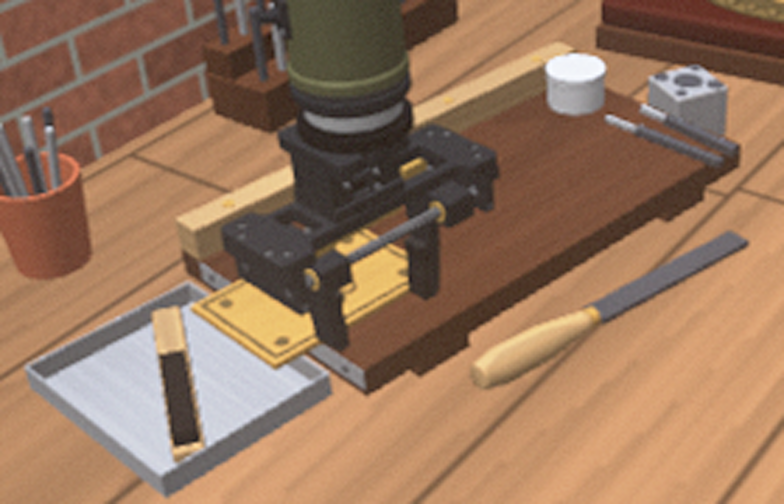

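```bash
python3 -m jog '[{"translation":[0,0,0],"twist":0,"claw":80},{"translation":[0,0,0],"twist":0,"claw":80}]'; python3 -m jog '[{"translation":[0.1,0,0],"twist":0,"claw":80},{"translation":[0.1,0,0],"twist":0,"claw":80}]'; python3 -m jog '[{"translation":[0.1,0,0],"twist":0,"claw":80},{"translation":[0.1,0,0],"twist":0,"claw":80}]'
python3 - <<'E'
from h import *
go(-109,-42,.047,0)
s=snap('side')
o=s['img'][...,::-1].copy()
cv2.imwrite('pics/side5c.png',cv2.resize(o[200:290,170:290],None,fx=6,fy=6,interpolation=2))
E
```

```text
clock: 13.85
tool_pos: [0.5289, 0.1271, 0.0479]
eef_rot: [0.996, -0.09, -0.004, 0.0]
contact_force: [-6.5, 1.7, 6.1]
opening: 0.798
clock: 14.02
tool_pos: [0.5351, 0.1259, 0.0478]
eef_rot: [0.996, -0.089, -0.006, 0.0]
contact_force: [-9.0, 1.7, 8.3]
opening: 0.799
clock: 14.18
tool_pos: [0.5434, 0.1244, 0.0478]
eef_rot: [0.996, -0.09, -0.006, 0.0]
contact_force: [-10.3, 1.5, 8.6]
opening: 0.799
t 14.18 led [-139.2  -42.9] z 0.0478 head -0.09 F [-10.3   1.5   8.6] open 0.8
units [ 0.76 -0.02  0.01] twist -0.01
```

View pics/side5c.png

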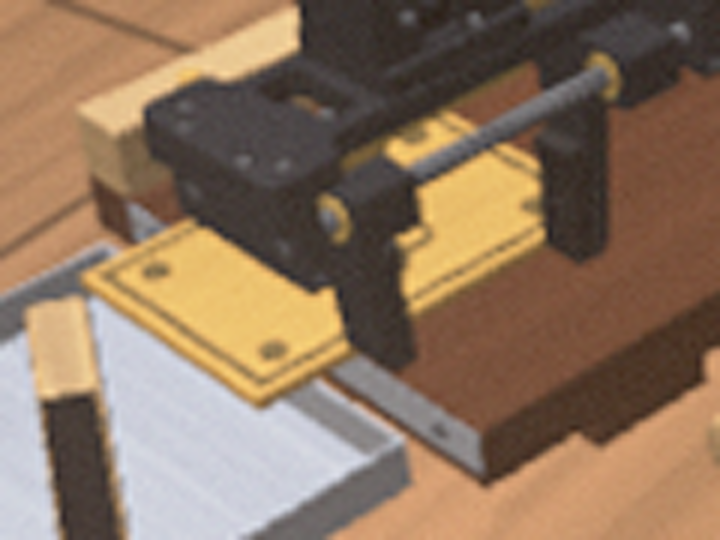

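Both fingertips are behind the near edge and the panel is moving squarely toward the fence. Continuing to contact.

```bash
python3 -m jog '[{"translation":[0.1,0,0],"twist":0,"claw":80},{"translation":[0.1,0,0],"twist":0,"claw":80},{"translation":[0.1,0,0],"twist":0,"claw":80},{"translation":[0.1,0,0],"twist":0,"claw":80},{"translation":[0.1,0,0],"twist":0,"claw":80}]'; python3 -m jog '[{"translation":[0.05,0,0],"twist":0,"claw":80},{"translation":[0.05,0,0],"twist":0,"claw":80}]'; python3 -m jog '[{"translation":[0.05,0,0],"twist":0,"claw":80},{"translation":[0,0,0],"twist":0,"claw":80}]'
python3 -c "
from h import *
go(-109,-42,.047,0)"
```

```text
clock: 14.65
tool_pos: [0.563, 0.1209, 0.0478]
eef_rot: [0.996, -0.09, -0.006, 0.0]
contact_force: [-10.1, 1.8, 8.3]
opening: 0.8
clock: 14.82
tool_pos: [0.5673, 0.1202, 0.0478]
eef_rot: [0.996, -0.09, -0.005, 0.0]
contact_force: [-10.0, 1.0, 8.6]
opening: 0.799
clock: 14.98
tool_pos: [0.5695, 0.1198, 0.0478]
eef_rot: [0.996, -0.09, -0.005, 0.0]
contact_force: [-9.3, 2.0, 7.6]
opening: 0.803
t 14.98 led [-112.7  -42.9] z 0.0478 head -0.11 F [-9.3  2.   7.6] open 0.8
units [ 0.09 -0.02  0.02] twist -0.02
```

```bash
python3 -m jog '[{"translation":[0.05,0,0],"twist":0,"claw":80},{"translation":[0.05,0,0],"twist":0,"claw":80}]'; python3 -m jog '[{"translation":[0.05,0,0],"twist":0,"claw":80},{"translation":[0,0,0],"twist":0,"claw":80}]';  python3 -m jog '[{"translation":[0.05,0,0],"twist":0,"claw":80},{"translation":[0,0,0],"twist":0,"claw":80}]'
python3 -c "
from h import *
go(-109,-42,.047,0)"
```

```text
clock: 15.15
tool_pos: [0.5725, 0.1193, 0.0478]
eef_rot: [0.996, -0.09, -0.006, 0.0]
contact_force: [-10.5, 0.8, 8.8]
opening: 0.803
clock: 15.32
tool_pos: [0.5755, 0.1187, 0.0478]
eef_rot: [0.996, -0.09, -0.005, 0.0]
contact_force: [-9.1, 1.4, 7.2]
opening: 0.803
clock: 15.48
tool_pos: [0.576, 0.1186, 0.0477]
eef_rot: [0.996, -0.09, -0.007, 0.0]
contact_force: [-12.1, 1.8, 9.4]
opening: 0.797
t 15.48 led [-106.   -42.8] z 0.0477 head -0.09 F [-12.1   1.8   9.4] open 0.8
units [-0.07 -0.02  0.02] twist -0.02
```

```bash
python3 -m jog '[{"translation":[0.05,0,0],"twist":0,"claw":80},{"translation":[0,0,0],"twist":0,"claw":80}]'; python3 -m jog '[{"translation":[0.05,0,0],"twist":0,"claw":80},{"translation":[0,0,0],"twist":0,"claw":80}]';  python3 -c "
from h import *
go(-109,-42,.047,0)"
```

```text
clock: 15.65
tool_pos: [0.5762, 0.1186, 0.0476]
eef_rot: [0.996, -0.09, -0.008, 0.0]
contact_force: [-14.5, 2.8, 12.3]
opening: 0.799
clock: 15.82
tool_pos: [0.5763, 0.1186, 0.0475]
eef_rot: [0.996, -0.089, -0.01, 0.0]
contact_force: [-17.8, 2.6, 14.8]
opening: 0.804
t 15.82 led [-105.8  -42.8] z 0.0475 head -0.06 F [-17.8   2.6  14.8] open 0.8
units [-0.08 -0.02  0.01] twist -0.01
```

The arm has stalled with the force rising to 18 N, so the panel is against the fence. Backing off, lifting and checking.

```bash
python3 -m jog '[{"translation":[-0.2,0,0],"twist":0,"claw":80},{"translation":[-0.4,0,0],"twist":0,"claw":80},{"translation":[-0.5,0,-0.2],"twist":0,"claw":80},{"translation":[-0.5,0,-0.7],"twist":0,"claw":80},{"translation":[0,0,-0.9],"twist":0,"claw":80},{"translation":[0,0.9,-0.4],"twist":0,"claw":80},{"translation":[0,0.9,0],"twist":0,"claw":80},{"translation":[0,0.9,0],"twist":0,"claw":80},{"translation":[-0.5,0.9,0],"twist":0,"claw":80},{"translation":[-0.7,0.7,0],"twist":0,"claw":80},{"translation":[-0.7,0.7,0],"twist":0,"claw":80},{"translation":[-0.5,0.7,0],"twist":0,"claw":80},{"translation":[0,0,0],"twist":0,"claw":80},{"translation":[0,0,0],"twist":0,"claw":80}]'
python3 - <<'E'
from h import *
s=snap('top'); w,i=panel(s,(200,140,400,260)); print(w,i,led(np.array(w[0])/1000))
a=cv2.resize(s['img'][100:230,180:380,::-1],None,fx=3,fy=3,interpolation=2)
print([(round(x['confidence'],2),led(at(s,*x['location'],.045))) for x in r.spot_point('ledge_corner','top')])
s=snap('side')
print([(round(x['confidence'],2),led(at(s,*x['location'],.045))) for x in r.spot_point('panel','side')+r.spot_point('ledge_corner','side')])
w,i=panel(s,(150,195,330,280)); print(w,led(np.array(w[0])/1000))
b=cv2.resize(s['img'][180:290,160:360,::-1],None,fx=3,fy=3,interpolation=2)[:210*3//3+120]
cv2.imwrite('pics/fin1.png',np.vstack([a[:300],b[:300]]))
E
```

```text
clock: 16.98
tool_pos: [0.387, -0.0802, 0.1363]
eef_rot: [0.996, -0.092, 0.0, 0.0]
contact_force: [0.9, 0.1, -0.0]
opening: 0.802
((635.0446166992188, 117.17411804199219), (149.3321075439453, 100.61389923095703), 79.90253448486328) ((266.01922607421875, 161.40383911132812), (75.50469970703125, 49.4212646484375), 11.309932708740234) [-47.7 -33.8]
[(0.83, array([ 4.5, -1.7]))]
[(0.84, array([-408.2, -412. ])), (0.7, array([-40.3, -23.9])), (0.73, array([-5.8, 13.2]))]
((635.6557006835938, 118.4729232788086), (146.7915802001953, 99.91596984863281), 79.54664611816406) [-47.4 -32.4]
```

View pics/fin1.png

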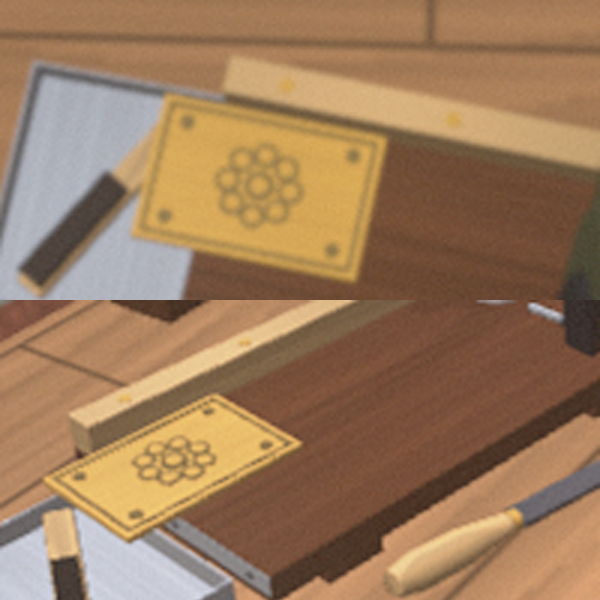

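The panel is flush and parallel to the fence (79.9° against about 79.8°). The overhang is about 41 mm by the assumed corner, so I'll measure it directly from the ledge's end edge.

```bash
python3 - <<'E'
from h import *
s=snap('top'); g=s['img'].astype(float)
print('row: steel/tray->wood col, ledge coords')
for v in range(196,228,3):
    l=cv2.GaussianBlur(g[v-1:v+2,220:265,2].mean(0).reshape(1,-1),(3,1),0)[0]
    d=np.diff(l); u=220+int(np.argmin(d))+.5; print(v,u,led(at(s,v,u,.045)),l[::3].astype(int))
for v in range(140,175,6):
    l=g[v-1:v+2,210:260,2].mean(0); u=210+int(np.argmin(np.diff(l)))+.5; print('panel edge',v,u,led(at(s,v,u,.05)))
cv2.imwrite('pics/e.png',cv2.resize(g[120:240,200:290,::-1].astype(np.uint8),None,fx=5,fy=5,interpolation=2))
E
```

```text
row: steel/tray->wood col, ledge coords
196 240.5 [-1.253e+02  1.000e-01] [187 186 186 184 184 187 189 115  57  60  57  59  55  56  54]
199 240.5 [-131.2   -1.3] [186 185 185 185 185 187 182  88  59  59  55  56  55  55  56]
202 239.5 [-137.5   -0.7] [185 185 185 184 185 189 169  70  58  59  59  57  57  56  55]
205 238.5 [-143.7   -0.2] [184 185 184 185 186 188 147  63  60  58  58  56  57  56  56]
208 237.5 [-149.9    0.4] [138 151 163 175 182 186 120  57  57  58  56  57  57  56  56]
211 237.5 [-155.8   -1. ] [ 98  96  99 103 116 132  84  59  58  59  57  56  57  54  55]
214 236.5 [-162.    -0.4] [97 98 98 96 95 96 63 57 59 58 57 57 57 57 56]
217 236.5 [-167.7   -1.8] [97 96 96 96 96 94 58 58 56 58 57 56 55 57 58]
220 235.5 [-173.9   -1.2] [95 96 97 95 95 82 57 57 57 57 57 56 56 55 56]
223 234.5 [-180.1   -0.7] [97 97 96 97 97 72 57 56 57 57 56 56 57 54 55]
226 233.5 [-186.2   -0.2] [97 98 97 97 97 63 58 57 57 57 54 57 55 55 55]
panel edge 140 232.5 [-18.5  40.3]
panel edge 146 227.5 [-32.7  47.1]
panel edge 152 221.5 [-47.1  55.8]
panel edge 158 213.5 [-62.3  68.3]
panel edge 164 210.5 [-75.5  71.2]
panel edge 170 225.5 [-81.4  39.6]
```

View pics/e.png

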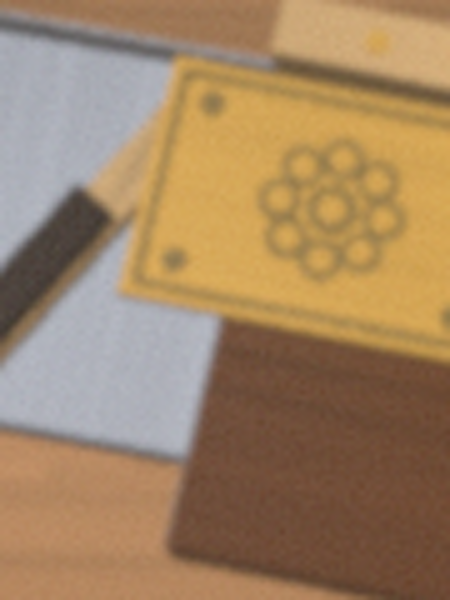

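The ledge's end edge is at y about -0.6 mm and the panel's edge at about +40, so the overhang is roughly 40.5 mm. The panel lies flush along the fence and the robot is clear, so I'm handing in.

```bash
python3 -c "
from plant import r
print(r.finish_job(), r.get_state()['clock'])"
```

```text
the job is handed in; nothing more can be done
the job is handed in; nothing more can be done
```

The smaller brass panel now lies flat along the back fence and sticks out about 40 mm over the filings tray. I handed the job in at about 17 s of robot time, with the gripper lifted clear of everything.

I pushed the panel from its rear end along the ledge with half-open fingertips, in two pushes. I then pressed it square against the fence with both fingertips until it stalled, at about 18 N sideways.

**Last checks:**
- **Overhang:** 40–41 mm in the top view, measured from the ledge's end edge. The panel centre gave 41 mm in the top view and 43 mm in the side view.
- **Alignment:** the panel's angle was 79.9° against about 79.8° for the ledge. Its measured centre was about 2 mm nearer the fence than possible, which matches the calibration error.
- **Other things:** the brush and file looked unmoved in the last pictures. The tin, punches and doming block looked unmoved in the last side view that showed them, before the final push. I did not measure any of them again.

**Disagreements:**
- **Corner detection:** in the final pictures the detector put the ledge corner 5 to 14 mm off. I trusted the directly measured edge instead.
- **Force on the fingertips:** during the push to the fence there was an upward force of up to 15 N, more than I expected. It was well under the limits, and the panel still slid squarely.

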